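# Lock the tea tray's sliding fence against the teapot

## Robot

A 7-joint arm with a two-finger parallel gripper is mounted at the origin on the work surface. World frame = base frame: x ahead of the robot, y to its left, z up, the work surface at z = 0. Lengths are in m, angles in rad, forces in N, time in s.
With the tool pointing down it reaches from about 0.35 to 0.775 m from the base axis. Payload 3.1 kg.
Tool frame: the origin (TCP) lies between the finger pads; the fingertips stand 22 mm ahead of it and the grasp point (between the pads) lies 3 mm ahead of it; z points along the fingers, y is the line along which they close (so a half turn about z gives the same grasp; the last joint's range is limited). The gripper opens to 85 mm and grips with 20 to 120 N. Pads are 22 mm wide; open, the fingers measure 114 mm over their backs; the gripper's body (76 mm by 85 mm) begins 54 mm behind the grasp point. The pads swing forward as they close: fully open they stand 13 mm farther back than shut.
Start: joints at [1.089, 0.311, 0.014, 1.512, -0.004, 1.319, -0.027], TCP at [0.234, -0.498, 0.253] pointing down, gripper open.
Joint ranges: [-2.7, 2.7], [-0.3, 1.91], [-1.27, 1.3], [0.12, 2.57], [-1.44, 4.58], [0.2, 2.03], [-3.05, 3.05]. Speed limits (rad/s): [2.79, 2.79, 3.14, 3.14, 3.14, 3.14, 3.14].

## Interface

Orientations are given as a 3x3 rotation matrix whose columns are the frame's x, y, z axes.
In Python, from cell import monitor, vision, robot gives the robot as it stands.
- The arm moves only by the tool move_arm, never from a script. Its argument "plan" is a list of rows, each an object with "translation": the shift along the tool's x, y, z normalised to -1 to 1, where 1 is 0.5 m, a list of three; "roll": the turn about the tool's z normalised to -1 to 1, where 1 is pi rad; "claw": the opening, from 0 (shut) to 1 (fully open). A call has 1 to 8 rows; each row is the pose to reach, as a shift and turn from the pose commanded when the call began, along the tool's axes at that moment, turning the shorter way round; what a row does not reach only later rows make up. A row lasts 1/8 s, in which the tool goes at most 62.5 mm and 10.7 degrees, less where a joint would pass 70% of its speed; a pose out of reach is approached as far as the arm can. A call with a number of a shift or a turn outside -1 to 1 is refused whole. A call with a gripper value outside its range is refused whole. The fingers move at their own pace and stop on an object; the grip force is fixed at half the most. Time passes only in rows, so rows that repeat a pose let the fingers close. It gives the time, the measured TCP pose, the force, the opening and the grip force at its end, in the units of the state.
- monitor.observe(): the state, without advancing time (a new reading comes with each control period).
- vision.get_image(name): name is "scene" or "top" or "wrist"; returns the picture (480x640x3 uint8, blue, green, red); there is no depth.
- vision.camera_params(name): a dict with "K" (3x3 intrinsics, pixels), "world_to_cam" (4x4, takes a point from world to camera coordinates). Camera axes: x right, y down, z forward; pixel columns grow to the right and rows downward; lengths in m; the calibration is good to about 2 mm. The wrist camera is an equidistant fisheye: a pixel r from the principal point sees the ray r / f radians off the axis. A picture is of the moment at which its call begins: read the wrist's pose just before it. camera_params takes no time and is no camera call; for the wrist camera it gives the pose at the moment of the call.
- robot.finish_job(): hands the job in; it is judged then, once.
The state is a dict: "t": time; "qpos": joint angles; "joint_vel": joint speeds; "joint_efforts": joint torques, N m; "eef_pos": TCP position; "tool_rot": TCP orientation; "ft_force": force on the tool from outside, world axes, zero at the start; "ft_torque": the same for the moment, N m; "width": finger opening in m; "grasp_force": force on a finger pad.
Only numpy, scipy, OpenCV 4.12 (cv2) and the standard library are available. Lean on these libraries where they do the work, as an engineer would, in place of code of your own. Each camera call takes 0.05 s, during which the arm holds its last target. There are 200 camera calls.

## Task

The teapot must not slide about when the bamboo tray is carried. Push the tray's sliding fence along so that the teapot stands upright and snug between the fence and the tray's end board, then flip the red cam lever all the way over, away from its open position, to lock the fence there. Leave the cups, sugar bowl, spoon rest and tea tin where they stand.

Things in the scene. Friction and masses are not known exactly. Their poses are not given: they have to be found in the camera images.
- tray: Bamboo tea tray fixed to the bench, deck 280 (x) x 460 (y) x 20 mm. Origin: centre of the underside, at bench height; its x points away from the robot at yaw 0, y to the left, z up. At tray x = -110 mm an aluminium rail (top at z = 32 mm) runs along y; the fence slides on it.
- end_board (a point): Centre of the inner (-y) face of the tray's upright end board, which stops the teapot: 200 mm along tray x, 65 mm tall, top at z = 85 mm. The face lies at tray y = +165 mm. Axes as the tray's.
- carry_handle (a point): Middle of the underside of the tray's arched carrying handle, a flat bar 40 mm wide (tray x -50 to -10 mm) and 16 mm thick along the whole of tray y, underside at z = 235 mm, on 12 x 40 mm upright legs at tray y = -215 and +215 mm. A gripper held upright over the lever as it closes hits this bar. Axes as the tray's.
- fence (a joint): Position of the fence along the rail, in m: 0 at the -y end, growing as it slides to +y (tray frame) towards the end board; range 0 to 0.12. The fence's +y face lies at tray y = -55 mm + this value. With the teapot snug it reads about 0.096. It slides stiffly (about 2 N) and stays where it is left.
- fence_face (a point): Centre of the fence's +y face, the side that meets the teapot; the fence is a bamboo board 200 mm along tray x, 14 mm thick, top at z = 85 mm; this point lies at tray x = +30 mm, z = 65 mm. Axes as the tray's.
- fence_grip (a point): Centre of the top of the black grip block on the fence's carriage, to push or pinch: 30 mm along tray x, 20 mm along tray y, its top at z = 95 mm, its foot (an aluminium plate) at z = 42 mm. It lies 115 mm to -y of the fence's +y face and 75 mm to -y of the lever. Axes as the tray's.
- lever (a joint): Angle of the cam lever in rad, about the tray's y axis: 0 is open (the lever stands up and leans 0.35 rad from vertical towards the robot, tray -x), growing as it swings up and over to tray +x; 1.6 is fully locked (1.25 rad from vertical towards +x, 0.32 rad above level). In the last 0.5 rad the cam grips the rail (it takes about 5 N at the tip). It stays where it is left.
- lever_hinge (a point): Pivot of the lever, on its mid-line, at z = 59 mm, tray x = -110 mm, 40 mm to -y of the fence's +y face; it travels with the fence. Axes as the tray's.
- lever_tip (a point): Free end of the lever, 100 mm from the pivot. The lever is a straight bar 10 mm thick and 18 to 22 mm wide (along tray y), its last 45 mm red.
- teapot: Blue ceramic teapot, clipped lid, about 0.55 kg, on the tray's deck between fence and end board. Origin: centre of its foot. Round belly of 62 mm radius, widest 36 to 56 mm above the foot, 136 mm tall; a spout to its own -x reaches 105 mm out, a handle to its +x 100 mm out.
- cup_a: White porcelain cup, 72 mm wide, 65 mm tall, on the tray's deck behind the fence; origin: centre of its foot. Leave it alone.
- cup_b: White porcelain cup with a handle, 72 mm wide, 65 mm tall, on the bench to the left; origin: centre of its foot. Leave it alone.
- sugar_bowl: Stainless steel sugar bowl, 100 mm wide, 95 mm tall, on the bench to the right; origin: centre of its foot. Leave it alone.
- spoon_rest: Flat silver aluminium spoon rest, about 185 x 77 x 14 mm, on the bench to the right; origin: under its wide part. Leave it alone.
- tea_tin: Green tea tin, 72 mm wide, 110 mm tall, on the bench to the left; origin: centre of its foot. Leave it alone.
There are look-alikes about, which are no part of the job. Several things have the shape of the teapot; the one meant has the colours described above.

How it is judged:
On the way, in this order (a step that is already met when the one before it is completed fails the run):
1. the teapot stands snug between fence and end board, with the lever still open (value of joint fence above 0.089 m and value of joint lever below 0.6 rad and y of teapot in the frame of tray above 0.092 m and x of teapot in the frame of tray between -0.05 and 0.1 m and angle between teapot's own z axis and vertical below 0.1 rad), for 0.2 s.
2. the lever is flipped over to lock the fence (value of joint lever above 1.4 rad and value of joint fence above 0.088 m), for 0.2 s.
At the end, for the whole second after the job is handed in: Lever within 0.2 rad of fully locked; fence over 0.088 m (at most 8 mm of play); teapot upright (0.1 rad), at rest between fence and end board (tray y over 92 mm, x -50 to 100 mm); cups, sugar bowl, spoon rest and tea tin within 25 mm of their starts (all of step 2 and linear speed of teapot below 0.02 m/s and y of teapot in the frame of tray above 0.092 m and x of teapot in the frame of tray between -0.05 and 0.1 m and angle between teapot's own z axis and vertical below 0.1 rad and distance of each of cup_a, cup_b, sugar_bowl, spoon_rest, tea_tin from where it was at the start of the episode below 0.025 m); the robot touches nothing.
It fails at once if the teapot is tipped by more than 0.35 rad (angle between teapot's own z axis and vertical above 0.35 rad).
It fails at once if a cup, the sugar bowl, the spoon rest or the tea tin is moved by 25 mm or more (distance of any of cup_a, cup_b, sugar_bowl, spoon_rest, tea_tin from where it was at the start of the episode above 0.025 m).
It also fails if it takes over 48 s, if anything falls off the work surface, if the arm or the gripper's body presses on something with over 40 N, if the wrist force passes 120 N, or if a joint passes its speed limit or range.

## Working session

There is one attempt and no reset: what is moved stays moved. The work goes in short steps, Python scripts to look and compute and a tool call to move; the robot and the scene stay as the last step left them, time stands still between calls to the robot, and variables do not carry over. Pictures are saved under pics/ and viewed, at most 11 in all, crops included, and the job is handed in when it is done.

Besides the shell and the picture viewer there is one more tool, called after ">>>" as name(argument=value, ...), one argument or row to a line, values as JSON. move_arm: Moves the arm, as the interface text tells. Scaled input: -1 to 1 covers 0.5 m each way for a shift and pi rad each way for a turn. Its arguments: {"type":"object","properties":{"plan":{"type":"array"}},"required":["plan"]}

```bash
ls; mkdir -p pics; python3 - <<'E'
from cell import monitor, vision, robot
import cv2
s=monitor.observe(); print(s['t'],s['eef_pos'],s['tool_rot'],s['width'])
for n in('scene','top'):
    cv2.imwrite(f'pics/{n}0.png',vision.get_image(n)); p=vision.camera_params(n); print(n,p['K'],p['world_to_cam'])
E
```

```text
pics
0.0 [ 0.23390714 -0.49700308  0.25221053] [[ 9.04784206e-01  4.25868932e-01 -1.09207288e-03]
 [ 4.25870325e-01 -9.04781687e-01  2.13659077e-03]
 [-7.81799128e-05 -2.39823501e-03 -9.99997121e-01]] 0.08517904880335393
scene [[502.14715759   0.         324.28896448]
 [  0.         502.14715759 229.89210712]
 [  0.           0.           1.        ]] [[ 1.18660037e-03  9.99913769e-01 -1.30785144e-02  7.71492995e-03]
 [ 7.74144314e-01 -9.19733835e-03 -6.32942328e-01 -3.42859765e-01]
 [-6.33008036e-01 -9.37360793e-03 -7.74088472e-01  1.87841310e+00]
 [ 0.00000000e+00  0.00000000e+00  0.00000000e+00  1.00000000e+00]]
top [[451.26409949   0.         326.17022987]
 [  0.         451.26409949 247.61443997]
 [  0.           0.           1.        ]] [[ 0.00599517 -0.99993106  0.01009592 -0.00439947]
 [-0.99649558 -0.0068163  -0.0833673   0.55779809]
 [ 0.08343037 -0.00956074 -0.99646774  1.49761252]
 [ 0.          0.          0.          1.        ]]
```

View pics/scene0.png

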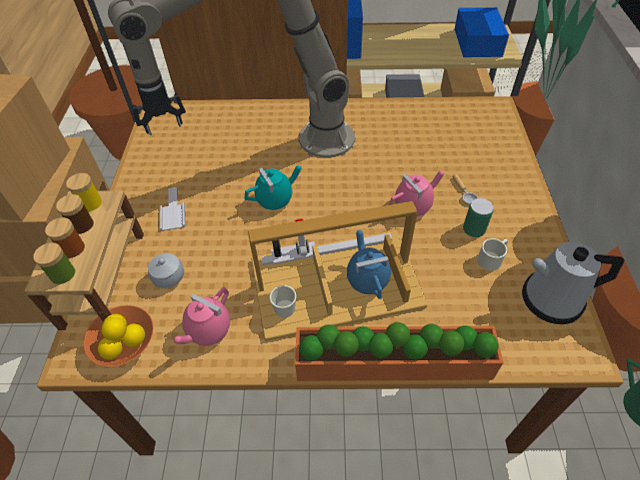

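View pics/top0.png

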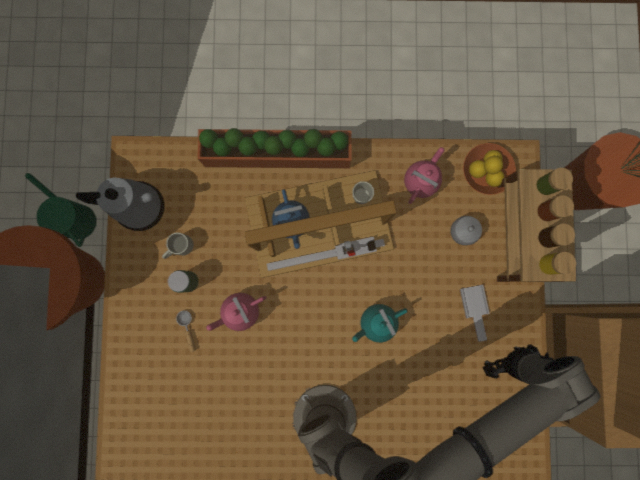

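Pictures: four teapot shapes appear in the scene view: teal (273,188), pink (415,195), pink (205,318) and blue (370,270). Only the blue one, on the tray, fits. The tray is turned a few degrees, with the lever and black grip near top px (350–375,245). I'll confirm this in one enlarged crop.

```bash
python3 - <<'E'
import cv2,numpy as np
a=cv2.imread('pics/top0.png')[160:285,235:405]; b=cv2.imread('pics/scene0.png')[195:345,235:435]
a=cv2.resize(a,(400,294),interpolation=cv2.INTER_CUBIC)
a=cv2.resize(cv2.imread('pics/top0.png')[160:285,235:405],None,fx=4.5,fy=4.5,interpolation=cv2.INTER_CUBIC)
b=cv2.resize(b,None,fx=4,fy=4,interpolation=cv2.INTER_CUBIC)
cv2.imwrite('pics/a.png',a);cv2.imwrite('pics/b.png',b)
E
```

```text
(no output)
```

View pics/a.png

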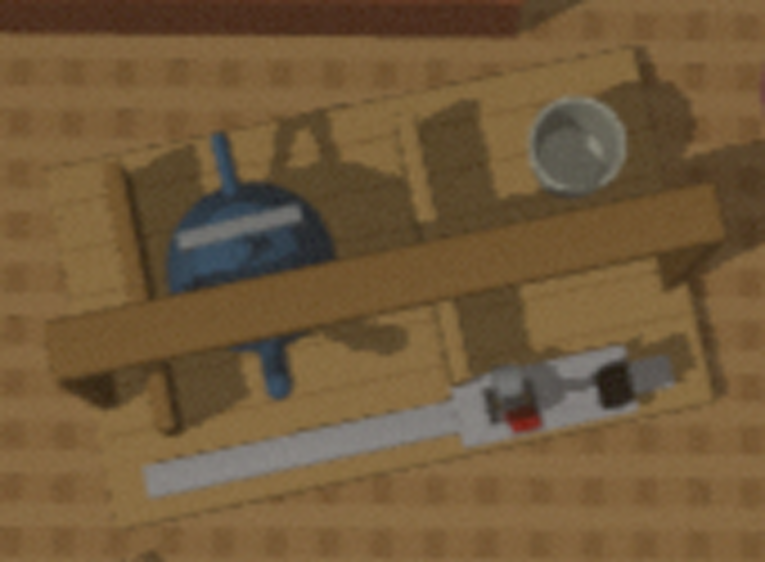

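View pics/b.png

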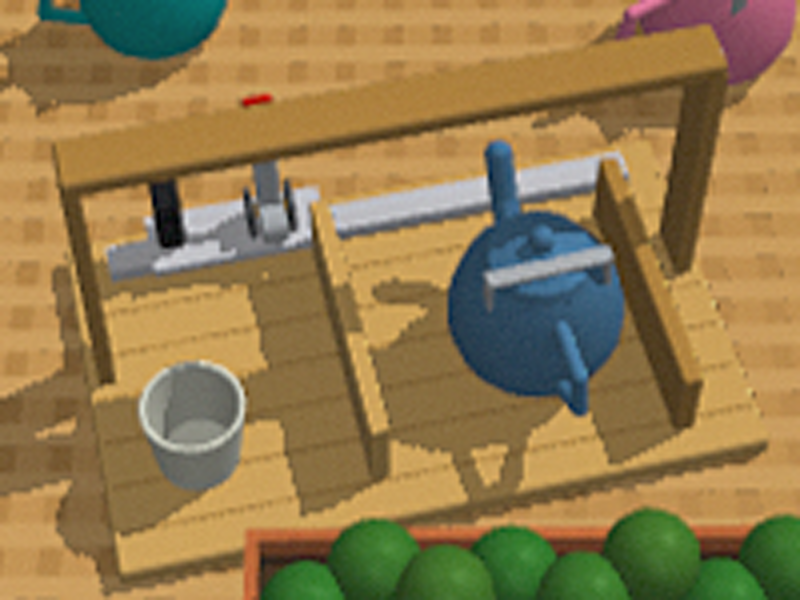

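The blue teapot is confirmed in crop a (belly about (250,255), spout and handle fore and aft). The deck corners are at about (48,170), (635,48), (712,398) and (120,527), the grip block is at (614,383) and the red lever tip is at (524,420). Next I fit the tray pose from these corners.

```bash
cat > h.py <<'E'
import numpy as np, cv2
from cell import monitor, vision, robot
def ray(cam,u,v,z):
    p=vision.camera_params(cam); R=p['world_to_cam'][:3,:3]; t=p['world_to_cam'][:3,3]
    c=-R.T@t; d=R.T@np.linalg.inv(p['K'])@np.array([u,v,1.]); return (c+d*(z-c[2])/d[2])[:2]
def proj(cam,P):
    p=vision.camera_params(cam); q=p['world_to_cam']@np.append(P,1); q=p['K']@q[:3]; return q[:2]/q[2]
E
python3 - <<'E'
from h import *
from scipy.optimize import least_squares
A=lambda u,v:('top',235+u/4.5,160+v/4.5)
B=lambda u,v:('scene',235+u/4,195+v/4)
L=[(A(48,170),(.14,.23,.02)),(A(635,48),(.14,-.23,.02)),(A(712,398),(-.14,-.23,.02)),(A(120,527),(-.14,.23,.02)),
(B(765,440),(.14,.23,.02)),(B(118,548),(.14,-.23,.02)),
(A(47,325),(-.01,.221,.251)),(A(712,185),(-.01,-.221,.251)),(A(724,235),(-.05,-.221,.251)),(A(52,380),(-.05,.221,.251)),
(B(57,148),(-.05,-.221,.251)),(B(65,190),(-.01,-.221,.251)),(B(725,72),(-.01,.221,.251)),(B(712,28),(-.05,.221,.251))]
def w(q,P):
    c,s=np.cos(q[2]),np.sin(q[2]); return np.array([q[0]+c*P[0]-s*P[1],q[1]+s*P[0]+c*P[1],P[2]])
res=lambda q:np.concatenate([proj(c[0],w(q,P))-c[1:] for c,P in L])
r=least_squares(res,[.5,0,-.2],loss='soft_l1'); q=r.x; print('tray',q,np.round(res(q).reshape(-1,2),1).tolist())
np.save('tray.npy',q)
def tr(p):
    c,s=np.cos(q[2]),np.sin(q[2]);d=p-q[:2];return np.round([c*d[0]+s*d[1],-s*d[0]+c*d[1]],4)
for n,c,z in[('grip top',A(612,378),.095),('lever tip',A(524,420),.153),('pot knob/bar',A(242,230),.15),('rail L near',A(148,496),.032),('red scene',B(257,101),.153),('cupA',A(577,145),.085)]:
    p=ray(*c,z); print(n,np.round(p,4),tr(p))
print('exp grip',w(q,(-.11,-.17,.095)),'hinge',w(q,(-.11,-.095,.059)))
s=monitor.observe();p=vision.camera_params('wrist');M=p['world_to_cam'];c=-M[:3,:3].T@M[:3,3]
print('wristcam in tool',s['tool_rot'].T@(c-s['eef_pos']) , s['tool_rot'].T@M[2,:3])
E
```

```text
tray [0.64293678 0.02483331 0.21696724] [[-1.6, -1.1], [-0.3, -1.4], [0.7, 0.3], [-1.3, 0.2], [1.4, -0.7], [-0.6, 5.8], [-1.9, -1.4], [0.4, -1.9], [0.8, 0.3], [-0.2, -0.1], [-2.1, -3.3], [-2.1, -1.8], [1.3, -2.5], [-0.4, -2.5]]
grip top [ 0.5645 -0.1443] [-0.113  -0.1482]
lever tip [ 0.5298 -0.0775] [-0.1325 -0.0756]
pot knob/bar [0.6602 0.1173] [0.0368 0.0865]
rail L near [0.4802 0.1931] [-0.1228  0.1993]
red scene [ 0.5317 -0.0774] [-0.1306 -0.0759]
cupA [ 0.7352 -0.1203] [ 0.0589 -0.1616]
exp grip [ 0.57211148 -0.16486059  0.095     ] hinge [ 0.5559663  -0.09161898  0.059     ]
wristcam in tool [ 0.07160926  0.0005006  -0.1204546 ] [-2.86113989e-01 -6.87164479e-04  9.58195342e-01]
```

```bash
cat >> h.py <<'E'
q=np.load('tray.npy'); c_,s_=np.cos(q[2]),np.sin(q[2]); RT=np.array([[c_,-s_,0],[s_,c_,0],[0,0,1]]); T0=np.array([q[0],q[1],0])
def go(*targets):
    s=monitor.observe(); R=s['tool_rot']; e=s['eef_pos']
    print('t',s['t'],'tray tcp',np.round(RT.T@(e-T0),4),'w',round(s['width'],4),'F tray',np.round(RT.T@s['ft_force'],1))
    ty=RT.T@R[:,1]; print('tool y in tray deg',np.degrees(np.arctan2(ty[1],ty[0])))
    for p in targets: print(p,np.round(R.T@(RT@np.array(p)+T0-e)/.5,4))
E
python3 -c "
from h import *
go((-.112,-.184,.25),(-.112,-.184,.09))"
```

```text
t 0.1 tray tcp [-0.5118 -0.4217  0.2523] w 0.0852 F tray [-0.7  0.3 -0.1]
tool y in tray deg -77.2271072294377
(-0.112, -0.184, 0.25) [ 0.8848 -0.2868  0.0052]
(-0.112, -0.184, 0.09) [ 0.8849 -0.2861  0.3252]
```

>>> move_arm(
  plan=[
    {"translation":[0.11,-0.036,0],"roll":-0.054,"claw":0},
    {"translation":[0.22,-0.072,0],"roll":-0.108,"claw":0},
    {"translation":[0.33,-0.108,0],"roll":-0.162,"claw":0},
    {"translation":[0.44,-0.143,0],"roll":-0.216,"claw":0},
    {"translation":[0.55,-0.18,0],"roll":-0.27,"claw":0},
    {"translation":[0.66,-0.215,0],"roll":-0.324,"claw":0},
    {"translation":[0.77,-0.25,0],"roll":-0.378,"claw":0},
    {"translation":[0.885,-0.287,0],"roll":-0.429,"claw":0},
  ],
)

```text
t: 1.1
eef_pos: [0.5742, -0.1787, 0.2528]
tool_rot: [[-0.219, 0.976, -0.001], [0.976, 0.219, -0.0], [-0.0, -0.001, -1.0]]
ft_force: [0.5, -0.6, 0.8]
width: -0.0001
grasp_force: 0.0
```

```bash
python3 -c "
from h import *
cv2.imwrite('pics/w1.png',vision.get_image('wrist'))
go((-.112,-.184,.25),(-.112,-.184,.09))"
```

```text
t 1.15 tray tcp [-0.1026 -0.1743  0.2522] w -0.0002 F tray [7.4 4.4 0.9]
tool y in tray deg 1.2001655630707726
(-0.112, -0.184, 0.25) [-0.0191 -0.0193  0.0042]
(-0.112, -0.184, 0.09) [-0.0218 -0.0218  0.3242]
```

View pics/w1.png

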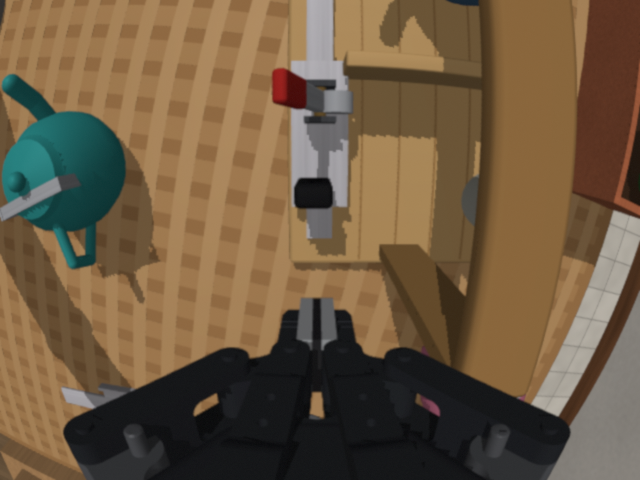

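The wrist view shows the block at (313,193), the red lever tip at (288,88), and the closed fingers in line with the block. I'll check its position by ray.

```bash
cat >> h.py <<'E'
def wray(u,v,z):
    p=vision.camera_params('wrist'); K=p['K']; M=p['world_to_cam']; R=M[:3,:3]; c=-R.T@M[:3,3]
    a=np.array([(u-K[0,2])/K[0,0],(v-K[1,2])/K[1,1]]); th=np.hypot(*a); d=R.T@np.append(a/th*np.sin(th),np.cos(th))
    return np.round(RT.T@(c+d*(z-c[2])/d[2]-T0),4)
E
python3 -c "
from h import *
vision.get_image('wrist')
go((-.112,-.184,.25),(-.112,-.184,.09))
im=vision.get_image('wrist'); g=im.max(2); m=np.zeros_like(g); m[160:225,285:350]=(g[160:225,285:350]<45)
ys,xs=np.nonzero(m); print(xs.min(),xs.max(),ys.min(),ys.max())
for v in (ys.min(),ys.max()):print(wray((xs.min()+xs.max())/2,v,.095))
b,gg,r=[im[...,i].astype(int) for i in range(3)]; ys,xs=np.nonzero((r>110)&(gg<50)&(b<50)); k=(xs>200)&(xs<380)&(ys<150); print(xs[k].mean(),ys[k].mean(),wray(xs[k].mean(),ys[k].mean(),.14))
print('rail axis',wray(320,20,.032),wray(320,222,.032))
go()
"
```

```text
t 1.2 tray tcp [-0.1057 -0.1758  0.2522] w 0.0 F tray [-0.5  2.   0.1]
tool y in tray deg 0.8499031530500999
(-0.112, -0.184, 0.25) [-0.0162 -0.0129  0.0043]
(-0.112, -0.184, 0.09) [-0.0186 -0.0142  0.3243]
287 324 189 219
[-0.1183 -0.1425  0.095 ]
[-0.1182 -0.1656  0.095 ]
271.136690647482 98.82973621103118 [-0.1386 -0.0799  0.14  ]
rail axis [-0.108   0.0094  0.032 ] [-0.1063 -0.1814  0.032 ]
t 1.25 tray tcp [-0.1088 -0.1797  0.2522] w 0.0003 F tray [ 0.9 -0.1  0.1]
tool y in tray deg 0.4739035109479007
```

>>> move_arm(
  plan=[
    {"translation":[-0.012,0,0],"roll":0,"claw":0},
    {"translation":[-0.014,0,0.08],"roll":0,"claw":0},
    {"translation":[-0.014,0,0.16],"roll":0,"claw":0},
    {"translation":[-0.014,0,0.24],"roll":0,"claw":0},
    {"translation":[-0.014,0,0.3],"roll":0,"claw":0},
    {"translation":[-0.014,0,0.324],"roll":0,"claw":0},
    {"translation":[-0.014,0,0.324],"roll":0,"claw":0},
    {"translation":[-0.014,0,0.324],"roll":0,"claw":0},
  ],
)

```text
t: 2.25
eef_pos: [0.576, -0.1871, 0.093]
tool_rot: [[-0.214, 0.977, 0.003], [0.977, 0.214, -0.001], [-0.002, 0.003, -1.0]]
ft_force: [1.0, 0.4, 0.8]
width: 0.0001
grasp_force: 0.0
```

```bash
python3 -c "
from h import *
go((-.112,-.075,.09)); cv2.imwrite('pics/w2.png',vision.get_image('wrist'))"
```

```text
t 2.25 tray tcp [-0.111  -0.1925  0.093 ] w 0.0001 F tray [1.  0.1 0.8]
tool y in tray deg -0.06395345941364386
(-0.112, -0.075, 0.09) [ 0.2351 -0.0023  0.0055]
```

View pics/w2.png

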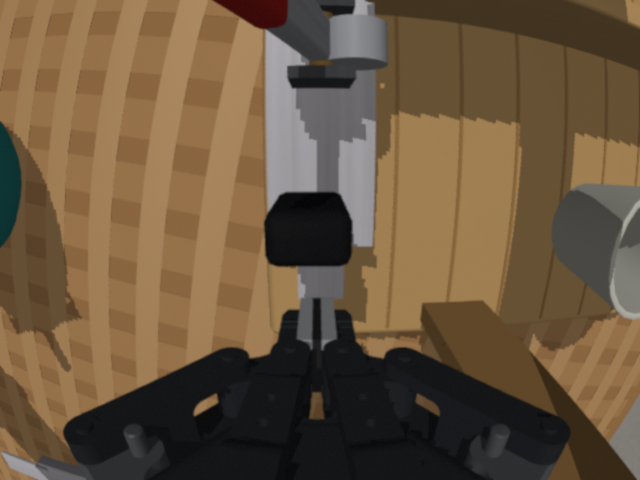

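>>> move_arm(
  plan=[
    {"translation":[0.02,-0.006,0],"roll":0,"claw":0},
    {"translation":[0.036,-0.006,0],"roll":0,"claw":0},
    {"translation":[0.05,-0.006,0],"roll":0,"claw":0},
    {"translation":[0.064,-0.006,0],"roll":0,"claw":0},
    {"translation":[0.078,-0.006,0],"roll":0,"claw":0},
    {"translation":[0.092,-0.006,0],"roll":0,"claw":0},
    {"translation":[0.106,-0.006,0],"roll":0,"claw":0},
    {"translation":[0.12,-0.006,0],"roll":0,"claw":0},
  ],
)

```text
t: 3.3
eef_pos: [0.5591, -0.1278, 0.0913]
tool_rot: [[-0.215, 0.977, 0.0], [0.977, 0.215, -0.0], [-0.0, 0.0, -1.0]]
ft_force: [0.2, -1.4, 0.7]
width: 0.0003
grasp_force: 0.9
```

>>> move_arm(
  plan=[
    {"translation":[0.008,0,0],"roll":0,"claw":0},
    {"translation":[0.016,0,0],"roll":0,"claw":0},
    {"translation":[0.024,0,0],"roll":0,"claw":0},
    {"translation":[0.032,0,0],"roll":0,"claw":0},
    {"translation":[0.04,0,0],"roll":0,"claw":0},
    {"translation":[0.048,0,0],"roll":0,"claw":0},
    {"translation":[0.056,0,0],"roll":0,"claw":0},
    {"translation":[0.056,0,0],"roll":0,"claw":0},
  ],
)

```text
t: 4.3
eef_pos: [0.5535, -0.1024, 0.0913]
tool_rot: [[-0.214, 0.977, 0.001], [0.977, 0.214, -0.002], [-0.002, 0.001, -1.0]]
ft_force: [1.0, -4.6, -0.8]
width: 0.0001
grasp_force: 2.5
```

```bash
python3 -c "
from h import *
go((-.112,-.095,.09)); a=vision.get_image('scene')[195:345,235:435]; b=vision.get_image('top')[160:285,235:405]
r=lambda i:cv2.resize(i,(400,300),interpolation=cv2.INTER_CUBIC)
cv2.imwrite('pics/c.png',np.hstack([r(a),r(b)]))"
```

```text
t 4.3 tray tcp [-0.1148 -0.105   0.0913] w 0.0001 F tray [-0.  -4.7 -0.8]
tool y in tray deg -0.06364412505032352
(-0.112, -0.095, 0.09) [0.02   0.0055 0.0026]
```

View pics/c.png

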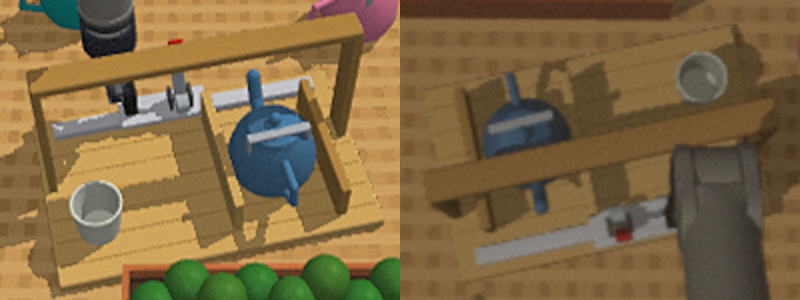

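The fence is nearly against the teapot, which is upright. I'll continue slowly until the force rises.

>>> move_arm(
  plan=[
    {"translation":[0.004,0,0],"roll":0,"claw":0},
    {"translation":[0.008,0,0],"roll":0,"claw":0},
    {"translation":[0.012,0,0],"roll":0,"claw":0},
    {"translation":[0.016,0,0],"roll":0,"claw":0},
    {"translation":[0.016,0,0],"roll":0,"claw":0},
  ],
)

```text
t: 5.03
eef_pos: [0.5517, -0.0946, 0.0913]
tool_rot: [[-0.214, 0.977, 0.001], [0.977, 0.214, -0.002], [-0.002, 0.0, -1.0]]
ft_force: [1.8, -4.3, -0.7]
width: -0.0002
grasp_force: 2.5
```

>>> move_arm(
  plan=[
    {"translation":[0.004,0,0],"roll":0,"claw":0},
    {"translation":[0.008,0,0],"roll":0,"claw":0},
    {"translation":[0.008,0,0],"roll":0,"claw":0},
  ],
)

```text
t: 5.4
eef_pos: [0.5516, -0.0944, 0.0914]
tool_rot: [[-0.212, 0.977, 0.003], [0.977, 0.212, -0.006], [-0.007, 0.001, -1.0]]
ft_force: [4.3, -9.1, -2.6]
width: -0.0
grasp_force: 5.0
```

```bash
python3 -c "
from h import *
go()"
```

```text
t 5.4 tray tcp [-0.1148 -0.0967  0.0914] w -0.0 F tray [ 2.2 -9.8 -2.6]
tool y in tray deg -0.20641450595531058
```

>>> move_arm(
  plan=[
    {"translation":[0.004,0,0],"roll":0,"claw":0},
    {"translation":[0.006,0,0],"roll":0,"claw":0},
    {"translation":[0.006,0,0],"roll":0,"claw":0},
  ],
)

```text
t: 5.78
eef_pos: [0.5515, -0.0942, 0.0914]
tool_rot: [[-0.21, 0.978, 0.004], [0.978, 0.21, -0.01], [-0.01, 0.002, -1.0]]
ft_force: [5.4, -12.4, -3.4]
width: -0.0001
grasp_force: 6.8
```

```bash
python3 -c "
from h import *
go()"
```

```text
t 5.775 tray tcp [-0.1149 -0.0966  0.0914] w -0.0001 F tray [  2.6 -13.3  -3.4]
tool y in tray deg -0.316081456641664
```

>>> move_arm(
  plan=[
    {"translation":[-0.03,0,0],"roll":0,"claw":0},
    {"translation":[-0.05,0,0],"roll":0,"claw":0},
    {"translation":[-0.05,0,-0.08],"roll":0,"claw":0},
    {"translation":[-0.05,0,-0.16],"roll":0,"claw":0},
    {"translation":[-0.05,0,-0.24],"roll":0,"claw":0},
    {"translation":[-0.05,0,-0.3],"roll":0,"claw":0},
    {"translation":[-0.05,0,-0.3],"roll":0,"claw":0},
  ],
)

```text
t: 6.65
eef_pos: [0.5568, -0.1092, 0.244]
tool_rot: [[-0.217, 0.976, 0.005], [0.976, 0.217, 0.001], [-0.0, 0.005, -1.0]]
ft_force: [0.1, 0.0, -0.2]
width: 0.0003
grasp_force: 0.0
```

```bash
python3 -c "
from h import *
for u,v,z in((380,322,.05),(380,322,.13),(356,339,.1),(405,313,.1),(365,310,.05)):
  p=ray('top',u,v,z); print(p, RT[:2,:2].T@(p-T0[:2]))
go((-.227,0,.25),(-.227,0,.14))"
```

```text
[ 0.31270716 -0.17804925] [-0.36616164 -0.12703775]
[ 0.31905916 -0.16774503] [-0.35774039 -0.1183425 ]
[ 0.26330046 -0.09573984] [-0.39669133 -0.03602237]
[ 0.34530322 -0.25099455] [-0.35003266 -0.20528975]
[ 0.35136585 -0.12900304] [-0.31785118 -0.08746346]
t 6.65 tray tcp [-0.113  -0.1123  0.244 ] w 0.0003 F tray [ 0.1  0.  -0.2]
tool y in tray deg 0.09869388364076406
(-0.227, 0, 0.25) [ 0.2251 -0.2276 -0.0133]
(-0.227, 0, 0.14) [ 0.2252 -0.2287  0.2067]
```

>>> move_arm(
  plan=[
    {"translation":[0.06,-0.08,0],"roll":0,"claw":0.5},
    {"translation":[0.12,-0.15,0],"roll":0,"claw":1},
    {"translation":[0.18,-0.2,0],"roll":0,"claw":1},
    {"translation":[0.225,-0.228,0],"roll":0,"claw":1},
    {"translation":[0.225,-0.228,0.07],"roll":0,"claw":1},
    {"translation":[0.225,-0.228,0.14],"roll":0,"claw":1},
    {"translation":[0.225,-0.228,0.2],"roll":0,"claw":1},
    {"translation":[0.225,-0.228,0.2],"roll":0,"claw":1},
  ],
)

```text
t: 7.65
eef_pos: [0.4162, -0.0246, 0.1383]
tool_rot: [[-0.216, 0.976, -0.009], [0.976, 0.216, 0.002], [0.004, -0.008, -1.0]]
ft_force: [-0.0, 0.2, -0.7]
width: 0.0853
grasp_force: 0.0
```

```bash
python3 -c "
from h import *
vision.get_image('top');vision.get_image('top')
go((-.227,0,.14)); cv2.imwrite('pics/w3.png',vision.get_image('wrist'))
p=vision.get_image('scene')[150:350,200:440]; cv2.imwrite('pics/s3.png',p)"
```

```text
t 7.75 tray tcp [-0.2289 -0.0004  0.1412] w 0.0854 F tray [ 0.5 -0.   0.4]
tool y in tray deg 0.03275870496575633
(-0.227, 0, 0.14) [0.0008 0.0039 0.0025]
```

View pics/w3.png

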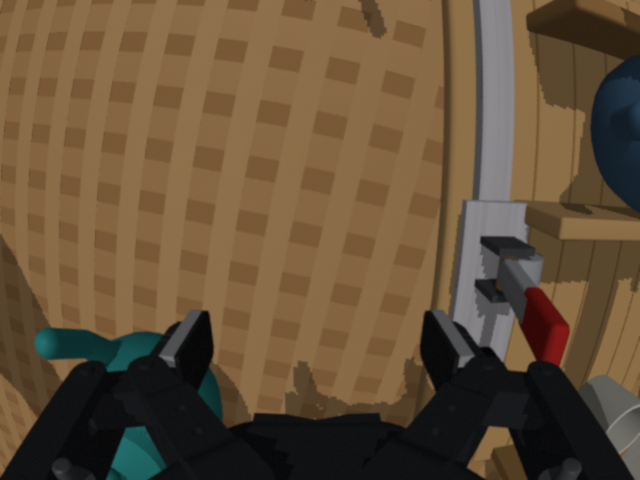

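The wrist view shows the red lever tip at (545,330), outside the right finger (475,340). The hinge cheeks are at (505,265). I'll check the y alignment.

```bash
python3 -c "
from h import *
print('red',wray(543,318,.135),'hinge',wray(503,268,.065),'tip finger',wray(438,318,.132),wray(425,313,.132))
go()"
```

```text
red [-0.1279  0.0011  0.135 ] hinge [-1.133e-01  1.000e-04  6.500e-02] tip finger [-0.1791  0.0028  0.132 ] [-0.1851  0.0054  0.132 ]
t 7.85 tray tcp [-0.2278 -0.001   0.1423] w 0.0855 F tray [ 0.5  0.  -0.8]
tool y in tray deg 0.00021731178563476304
```

>>> move_arm(
  plan=[
    {"translation":[0.002,0.05,0],"roll":0,"claw":1},
    {"translation":[0.002,0.085,0.004],"roll":0,"claw":1},
    {"translation":[0.002,0.116,0.008],"roll":0,"claw":1},
    {"translation":[0.002,0.153,0.02],"roll":0,"claw":1},
    {"translation":[0.002,0.188,0.034],"roll":0,"claw":1},
    {"translation":[0.002,0.217,0.056],"roll":0,"claw":1},
    {"translation":[0.002,0.217,0.056],"roll":0,"claw":1},
  ],
)

```text
t: 8.72
eef_pos: [0.5261, -0.0007, 0.1131]
tool_rot: [[-0.215, 0.977, -0.0], [0.977, 0.215, 0.001], [0.001, -0.0, -1.0]]
ft_force: [0.4, -0.2, -0.4]
width: 0.085
grasp_force: 0.0
```

```bash
python3 -c "
from h import *
go((-.108,0,.095)); cv2.imwrite('pics/w4.png',vision.get_image('wrist'))
"
```

```text
t 8.725 tray tcp [-0.1196  0.0002  0.1131] w 0.085 F tray [ 0.4 -0.3 -0.4]
tool y in tray deg 0.007022415391546397
(-0.108, 0, 0.095) [-0.0004  0.0232  0.0362]
```

View pics/w4.png

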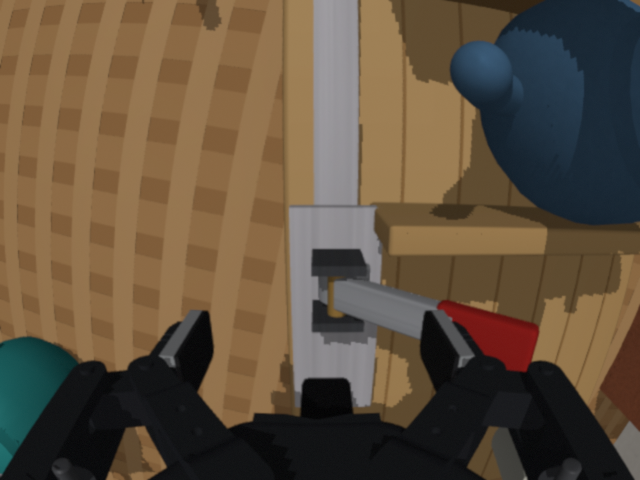

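The lever has gone over to roughly 0.9–1.0 rad past vertical (red end at (490,335)), with the finger at (450,340) on its back. I'll press on down, in steps with force readings.

>>> move_arm(
  plan=[
    {"translation":[0,0.01,0.012],"roll":0,"claw":1},
    {"translation":[0,0.016,0.022],"roll":0,"claw":1},
    {"translation":[0,0.018,0.03],"roll":0,"claw":1},
    {"translation":[0,0.018,0.03],"roll":0,"claw":1},
  ],
)

```text
t: 9.28
eef_pos: [0.5348, 0.0009, 0.0989]
tool_rot: [[-0.215, 0.977, 0.002], [0.977, 0.215, -0.0], [-0.001, 0.002, -1.0]]
ft_force: [-0.3, -0.4, 0.0]
width: 0.0851
grasp_force: 0.0
```

>>> move_arm(
  plan=[
    {"translation":[0,0.002,0.006],"roll":0,"claw":1},
    {"translation":[0,0.002,0.012],"roll":0,"claw":1},
    {"translation":[0,0.002,0.012],"roll":0,"claw":1},
  ],
)

```text
t: 9.65
eef_pos: [0.5354, 0.0009, 0.0924]
tool_rot: [[-0.215, 0.977, 0.001], [0.977, 0.215, -0.0], [-0.0, 0.0, -1.0]]
ft_force: [0.5, -0.2, 0.5]
width: 0.0853
grasp_force: 0.0
```

```bash
python3 -c "
from h import *
go()
vision.get_image('top');go()"
```

```text
t 9.65 tray tcp [-0.1102 -0.0002  0.0924] w 0.0853 F tray [ 0.4 -0.3  0.5]
tool y in tray deg -0.02656411001200065
t 9.7 tray tcp [-1.108e-01 -1.000e-04  9.200e-02] w 0.0857 F tray [ 0.8 -0.3 -1.1]
tool y in tray deg -0.022535959441169314
```

>>> move_arm(
  plan=[
    {"translation":[0,0,0.006],"roll":0,"claw":1},
    {"translation":[0,0,0.012],"roll":0,"claw":1},
    {"translation":[0,0,0.012],"roll":0,"claw":1},
  ],
)

```text
t: 10.07
eef_pos: [0.5361, 0.0009, 0.0886]
tool_rot: [[-0.215, 0.977, 0.002], [0.977, 0.215, -0.001], [-0.002, 0.002, -1.0]]
ft_force: [-6.1, -1.1, 15.0]
width: 0.0849
grasp_force: 7.9
```

>>> move_arm(
  plan=[
    {"translation":[0,0,0.006],"roll":0,"claw":1},
    {"translation":[0,0,0.01],"roll":0,"claw":1},
    {"translation":[0,0,0.01],"roll":0,"claw":1},
  ],
)

```text
t: 10.45
eef_pos: [0.5366, 0.0009, 0.0878]
tool_rot: [[-0.215, 0.977, 0.004], [0.977, 0.215, -0.003], [-0.004, 0.004, -1.0]]
ft_force: [-15.6, -3.2, 37.9]
width: 0.0852
grasp_force: 20.5
```

```bash
python3 -c "
from h import *
go();cv2.imwrite('pics/w5.png',vision.get_image('wrist'))"
```

```text
t 10.45 tray tcp [-0.109  -0.0005  0.0878] w 0.0852 F tray [-15.9   0.3  37.9]
tool y in tray deg -0.016699251790903823
```

View pics/w5.png

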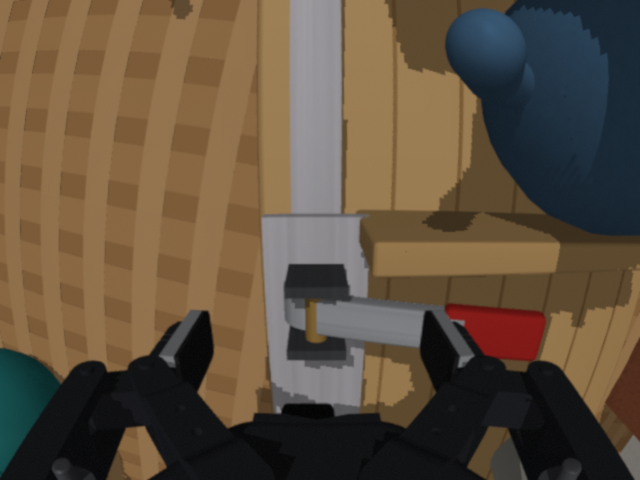

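The lever lies low (red end at (495,332)). The force jumped to 38 N with almost no motion, so it is on its stop. I'll retreat up and back, then check.

>>> move_arm(
  plan=[
    {"translation":[0,-0.03,-0.03],"roll":0,"claw":1},
    {"translation":[0,-0.1,-0.1],"roll":0,"claw":1},
    {"translation":[0,-0.2,-0.2],"roll":0,"claw":1},
    {"translation":[0,-0.26,-0.3],"roll":0,"claw":1},
    {"translation":[0,-0.26,-0.3],"roll":0,"claw":1},
    {"translation":[0,-0.26,-0.3],"roll":0,"claw":1},
  ],
)

```text
t: 11.25
eef_pos: [0.4081, -0.027, 0.2309]
tool_rot: [[-0.215, 0.977, -0.0], [0.977, 0.215, -0.0], [-0.0, -0.0, -1.0]]
ft_force: [0.3, 0.5, -0.8]
width: 0.0852
grasp_force: 0.0
```

```bash
python3 -c "
from h import *
go(); a=vision.get_image('scene'); b=vision.get_image('top')
r=lambda i:cv2.resize(i,(400,300),interpolation=cv2.INTER_CUBIC)
for n,i in(('scene',a),('top',b)):
  h=i.astype(int); m=(h[...,2]>90)&(h[...,1]<45)&(h[...,0]<45); m[:195]=0;m[290:]=0;m[:,:235]=0;m[:,420:]=0; ys,xs=np.nonzero(m); print(n,len(xs),xs.mean() if len(xs) else 0,ys.mean() if len(ys) else 0)
for th in(1.25,1.05,.9):
  for n in('scene','top'):
    print(th,n,[proj(n,RT@np.array([-.11+rr*np.sin(th),.001,.059+rr*np.cos(th)])+T0).round(1) for rr in(.055,.1)])
cv2.imwrite('pics/d.png',np.hstack([r(a[195:345,235:435]),r(b[160:285,235:405])]))"
```

```text
t 11.25 tray tcp [-2.405e-01 -1.000e-04  2.309e-01] w 0.0852 F tray [ 0.4  0.4 -0.8]
tool y in tray deg -0.033316023150257994
scene 64 332.734375 257.171875
top 29 321.37931034482756 232.17241379310346
1.25 scene [array([331.5, 251.6]), array([334.9, 260.4])]
1.25 top [array([322. , 237.5]), array([319.3, 224.2])]
1.05 scene [array([331.1, 248.3]), array([334.3, 254.3])]
1.05 top [array([322.3, 238.5]), array([319.8, 225.9])]
0.9 scene [array([330.8, 245.6]), array([333.6, 249.3])]
0.9 top [array([322.6, 239.7]), array([320.3, 228. ])]
```

View pics/d.png

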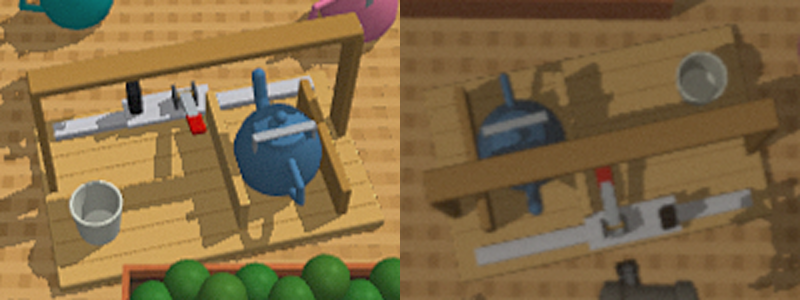

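The picture shows the lever flat at (197,122), the fence against the upright teapot, and the cup in place. The red centroid row of 257 matches the fully locked prediction of about 256. Handing in.

```bash
python3 -c "
from cell import robot
print(robot.finish_job())"
```

```text
the job is handed in; nothing more can be done
None
```

I pushed the fence snug against the upright teapot, flipped the cam lever to its fully locked stop, and backed the arm clear. The job is handed in at about 11 s of the 48 s allowed; the hand-in call returned no verdict.

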